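# Swing the doming block home and lock it with the quick-release pin

## Robot

A 6-joint arm with a two-finger parallel gripper is mounted at the origin on a cart in front of the work surface, level with it; the furniture and walls round the work are solid. World frame = base frame: x ahead of the robot, y to its left, z up, the work surface at z = 0. Lengths are in m, angles in degrees, forces in N, time in s.
With the tool pointing down it reaches from about 0.25 to 0.725 m from the base axis. Payload 9.7 kg.
Tool frame: the origin (TCP) lies at the very end of the fingers, on their centre line; the grasp point (between the pads) lies grasp_offset behind it (grasp_offset is the distance from the TCP to the grasp point, in m); z points along the fingers, y is the line along which they close (so a half turn about z gives the same grasp; the last joint's range is limited). The gripper opens to 85 mm and grips with 20 to 120 N. Pads are 22 mm wide; open, the fingers measure 114 mm over their backs; the gripper's body (76 mm by 85 mm) begins 54 mm behind the grasp point. The pads swing forward as they close: fully open they stand 13 mm farther back than shut.
Start: joints at [71.906, 4.979, 10.078, 95.1, 0, 90], TCP at [0.171, 0.523, 0.231] pointing down, gripper open.
Joint ranges: [-179.16, 179.16], [-48.56, 103.87], [-65.8, 70.77], [-126.05, 130.52], [-82.76, 87.17], [-180, 180]. Speed limits (degrees/s): [127.2, 127.2, 147.25, 180, 180, 180].

## Interface

Orientations are given as [roll, pitch, yaw] about the fixed x, y, z axes, in that order (R = Rz(yaw) Ry(pitch) Rx(roll)).
In Python, from workcell import get_obs, camera, calibration, job_done, recognise, cut_out, mark_of, grasp_offset gives the robot as it stands.
- The arm moves only by the tool servo_tool, never from a script. Its argument "moves" is a list of rows, each a list of 3 entries, a list of its own where there are three numbers: the turn, a rotation vector about the tool's x, y, z in degrees, then the shift along the tool's x, y, z in m, then the opening in per cent of the stroke, from 0 (shut) to 100 (fully open). In form: [[[ax, ay, az], [x, y, z], claw], ...]. A call has 1 to 12 rows; each row shifts and turns the commanded pose from where the row before left it, along the tool's axes as they then stand; what a row does not reach is not made up. A row lasts 1/10 s, in which the tool goes at most 50 mm and 8.59 degrees, less where a joint would pass 70% of its speed; a pose out of reach is approached as far as the arm can. A call is refused whole if a number of a shift passes 0.05 or a number of a turn 8.59, either way. A call with a gripper value outside its range is refused whole. The fingers move at their own pace and stop on an object; "force" is the grip in N (left out, the last holds). Time passes only in rows, so rows that do not move let the fingers close. It gives the time, the measured TCP pose, the force, the opening and the grip force at its end, in the units of the state.
- get_obs(): the state, without advancing time (a new reading comes with each control period).
- camera(name): name is "side" or "top" or "wrist"; returns (picture, depth): 384x512x3 uint8, red, green, blue; 384x512 float32, m along the optical axis (not along the pixel's ray), 0 where there is no reading.
- calibration(name): a dict with "camera_matrix" (3x3 intrinsics, pixels), "R" (3x3) and "t" (3): a world point X has camera coordinates R X + t. Camera axes: x right, y down, z forward; pixel columns grow to the right and rows downward; lengths in m; the calibration is good to about 2 mm. A picture is of the moment at which its call begins: read the wrist's pose just before it. calibration takes no time and is no camera call; for the wrist camera it gives the pose at the moment of the call.
- job_done(): hands the job in; it is judged then, once.
Trained networks look in the newest picture that a camera, given by its name, has taken for a name from the list of things; names that differ only in an ending like _2 or _b are one class to them, and where a whole thing is asked for, a point or a joint stands for the part that bears it (a point fixed in the world has none). Each returns a list of dicts, best first, with "score" (0 to 1); they miss things now and then, are a little off and sometimes report something else, mostly with a low value. They report only what shows in the picture. A call takes as long as a camera call. They do not tell look-alikes from the thing itself.
- recognise(name, camera): "xyz" ([x, y, z] in m, in the coordinates of the camera as it stood for that picture, good to about 4 mm: the middle of the surface that is visible of it).
- cut_out(name, camera): "mask" (384x512 bool, what is visible of it).
- mark_of(name, camera): "xyz" ([x, y, z] in m, in the coordinates of the camera as it stood for that picture, good to about 4 mm: a listed point, or the origin of a listed thing).
The state is a dict: "time": time; "q": joint angles; "qd": joint speeds; "joint_efforts": joint torques, N m; "ee_pos": TCP position; "tcp_rot": TCP orientation; "wrist_force": force on the tool from outside, world axes, zero at the start; "torque": the same for the moment, N m; "opening": finger opening in m; "grasp_force": force on a finger pad.
Only numpy, scipy, OpenCV 4.12 (cv2) and the standard library are available. Lean on these libraries where they do the work, as an engineer would, in place of code of your own. Each camera call takes 0.05 s, during which the arm holds its last target. There are 200 camera calls.

## Task

Get the doming block ready for hammering: swing its arm fully home into the green clevis, then take the ball-lock pin (black T-handle, red button) out of the wooden punch stand and put it down through the clevis and the arm, pressing its red button so that the balls let it pass, until its collar sits flush on the clevis. Let the button spring back up so that the pin is locked, and leave the hammer and the red pliers where they lie.

Things in the scene. Friction and masses are not known exactly. Their poses are not given: they have to be found in the camera images.
- fixture: Bolted-down steel base plate, 90 mm wide (x), from 55 mm behind the pivot to 220 mm ahead of it (y), 10 mm thick; stands and is turned differently every time. Origin on the bench under the pivot. +y: horizontally from pivot to clevis hole, 170 mm away; +x: the side of the clevis's closed back; the arm swings out to -x.
- swing_arm (a joint): Angle of the flat steel arm on the fixture's upright pivot: 0 = fully home at its stop, its hole in line with the clevis holes; grows (at most 1.2) as it swings out, counter-clockwise from above. Stays where it is left: light friction (0.12 N m), no spring. Starts at 0.4 to 0.9.
- block_center (a point): Centre of the doming block, a steel cube of 50 mm with round hollows fixed on the arm, 84 mm from the pivot axis; axes turn with the arm (y along the arm, away from the pivot). Underside 60 mm, top 110 mm above the bench (pivot nut 75 mm). The arm can be pushed home by the block's -x face or by gripping the block.
- clevis_hole (a point): Centre of the top rim of the clevis's upper hole, 71 mm above the bench; axes as the fixture's. The clevis is a green C-shaped block, 48 mm wide (y), open to -x: two ears 10 mm thick with vertical holes of 15.5 mm, a slot between them for the arm's tongue (12 mm thick, hole 17 mm). 28 mm of free room under the lower ear. The back web is level with the ears.
- lock_pin: Ball-lock pin, 96 mm long, 0.18 kg. Origin on its axis in the seat face under the collar; z up to the handle. Above it: collar (30 mm diameter, 6 mm high), neck, black T-bar along x (66 mm long, 16 mm wide in y, from 16 to 30 mm above the origin), red button. Starts upright in the stand, collar on the wood, turned up to 0.5 rad from the stand.
- pin_tip (a point): Tapered tip of the pin, 55 mm below its origin; shank 14 mm diameter. Four balls, 39 mm below the origin, stick out to 20 mm across while the button is up and cannot pass the 15.5 mm holes; pressed 5 mm or more they draw in. Button up and tip in the top hole, the pin stands by itself on its balls, origin 43 mm above the rim. Seated, the balls are 2 mm below the lower ear.
- button_top (a point): Centre of the top of the pin's red button (16 mm diameter), 41 mm above the pin's origin when up.
- pin_button (a joint): Travel of the pin's button, pressed down along the pin: 0 = up, balls locked out; 0.007 m = fully pressed, balls in. Spring: 3 N to start, 6.5 N fully pressed.
- stow_hole (a point): Centre of the top rim of the pin's 23 mm hole in the pale hardwood punch stand, 64 mm above the bench. The stand is fixed, 160 mm long (x of this frame), 64 mm wide (y), on a 7 mm high foot 8 mm wider all round; the hole is 35 mm from its -x end. Three steel punches stand 75 to 103 mm to the +x side of the hole, rising at most 50 mm above the wood.
- goldsmith_hammer: Loose hammer with a wooden handle, 254 mm long, lying on the right of the bench. A bystander.
- red_pliers: Loose pliers with red handles, 157 mm long, 11 mm high, lying near the bench front. A bystander.
There are look-alikes about, which are no part of the job. Leave any pink look-alike of the lock_pin alone.

How it is judged:
By the outcome, as a careful person would: the job done as asked, in the order asked, and still so for the second after the job is handed in, with the robot touching nothing.
It also fails if it takes over 54 s, if anything falls off the work surface, if the arm or the gripper's body presses on something with over 40 N, if the wrist force passes 120 N, or if a joint passes its speed limit or range.

## Working session

There is one attempt and no reset: what is moved stays moved. The work goes in short steps, Python scripts to look and compute and a tool call to move; the robot and the scene stay as the last step left them, time stands still between calls to the robot, and variables do not carry over. Pictures are saved under pics/ and viewed, at most 10 in all, crops included, and the job is handed in when it is done.

Besides the shell and the picture viewer there is one more tool, called as name([rows], argument=value, ...), one row to a line, values as JSON. servo_tool: Moves the arm, as the interface text tells. Its arguments: {"type":"object","properties":{"moves":{"type":"array"},"force":{"type":"number"}},"required":["moves"]}

```bash
mkdir -p pics; cat > h.py <<'E'
import numpy as np, cv2
from workcell import *
def w(cam,p,cal=None):
    c=cal or calibration(cam); return np.array(c["R"]).T@(np.array(p)-np.array(c["t"]))
def px(cam,X):
    c=calibration(cam); p=np.array(c["camera_matrix"])@(np.array(c["R"])@np.array(X)+np.array(c["t"])); return (p[:2]/p[2]).round()
def cloud(cam,d):
    c=calibration(cam); K=np.array(c["camera_matrix"]); v,u=np.mgrid[:384,:512]
    P=np.stack([(u-K[0,2])*d/K[0,0],(v-K[1,2])*d/K[1,1],d],-1)-np.array(c["t"])
    return P@np.array(c["R"])
def save(n,im): cv2.imwrite("pics/"+n,cv2.cvtColor(im,cv2.COLOR_RGB2BGR))
E
python3 - <<'E'
from h import *
print(get_obs()); print(grasp_offset)
ims=[]
for cam in ["top","side"]:
    im,d=camera(cam); ims.append(im); np.savez(cam+"0.npz",im=im,d=d)
    for n in ["block_center","clevis_hole","stow_hole","button_top","lock_pin","pin_tip","fixture"]:
        for r in mark_of(n,cam)[:3]:
            X=w(cam,r["xyz"]); print(cam,n,round(r["score"],2),X.round(3),px(cam,X))
save("top0.png",ims[0]); save("side0.png",ims[1])
E
```

```text
{'time': 0.0, 'q': array([ 7.19060777e+01,  5.01094893e+00,  1.00352325e+01,  9.50996859e+01,
       -2.09441568e-03,  9.00012100e+01]), 'qd': array([ 0.01857185,  0.02887831, -0.03333362, -0.00949879, -0.013762  ,
       -0.08636223]), 'joint_efforts': array([ 2.05333032e-03, -5.20383489e+01,  4.64810264e+01,  1.62179646e-02,
       -1.04985332e-06,  4.08680501e-05]), 'ee_pos': array([0.17075635, 0.52258388, 0.23059149]), 'tcp_rot': array([-1.79924598e+02,  2.09600628e-03,  1.61904870e+02]), 'wrist_force': array([-0.45554944, -0.0170624 ,  0.23645179]), 'torque': array([ 0.01816534, -0.04870563, -0.0060561 ]), 'grasp_force': 0.0, 'opening': 0.08536205888184677}
0.0187
top block_center 0.63 [0.511 0.099 0.085] [171. 217.]
top clevis_hole 0.95 [0.529 0.198 0.072] [131. 211.]
top stow_hole 0.58 [ 0.505 -0.153  0.06 ] [275. 219.]
top button_top 0.53 [ 0.691 -0.021  0.094] [220. 143.]
top button_top 0.42 [ 0.509 -0.152  0.107] [276. 214.]
top lock_pin 0.73 [ 0.505 -0.148  0.063] [273. 218.]
top lock_pin 0.71 [ 0.694 -0.019  0.053] [220. 147.]
top pin_tip 0.56 [ 0.693 -0.018 -0.001] [221. 153.]
top fixture 0.81 [ 0.558  0.031 -0.003] [202. 204.]
side block_center 0.78 [0.515 0.096 0.088] [228. 160.]
side block_center 0.5 [ 0.505 -0.155  0.069] [241. 201.]
side clevis_hole 0.87 [0.532 0.195 0.073] [229. 154.]
side clevis_hole 0.2 [ 0.51  -0.151  0.062] [242. 202.]
side stow_hole 0.66 [ 0.506 -0.151  0.065] [241. 202.]
side button_top 0.61 [ 0.697 -0.02   0.097] [295. 166.]
side button_top 0.49 [ 0.51  -0.152  0.104] [242. 188.]
side lock_pin 0.78 [ 0.695 -0.019  0.057] [293. 178.]
side lock_pin 0.6 [ 0.51  -0.153  0.059] [242. 204.]
side lock_pin 0.57 [ 0.49  -0.389 -0.003] [256. 282.]
side pin_tip 0.67 [ 0.692 -0.023  0.003] [292. 195.]
side fixture 0.9 [0.562 0.028 0.004] [248. 192.]
```

```bash
python3 - <<'E'
from h import *
a=np.load("top0.npz")["im"]; b=np.load("side0.npz")["im"]
c=lambda im,x,y,ww,hh,s: cv2.resize(im[y:y+hh,x:x+ww],None,fx=s,fy=s,interpolation=cv2.INTER_CUBIC)
save("top_crop.png",c(a,60,90,300,220,2.6))
top=c(a,200,110,130,150,3); s=c(b,210,130,130,150,3)
save("pins.png",np.hstack([top,s]))
E
```

```text
(no output)
```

View pics/top0.png

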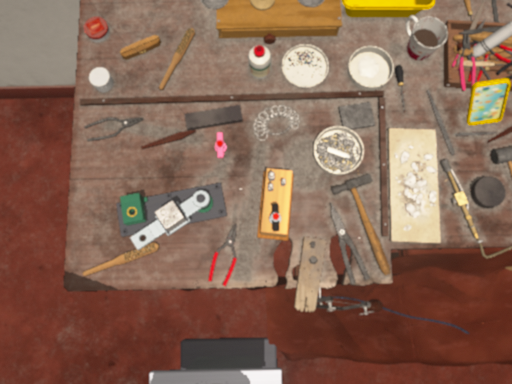

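View pics/top_crop.png

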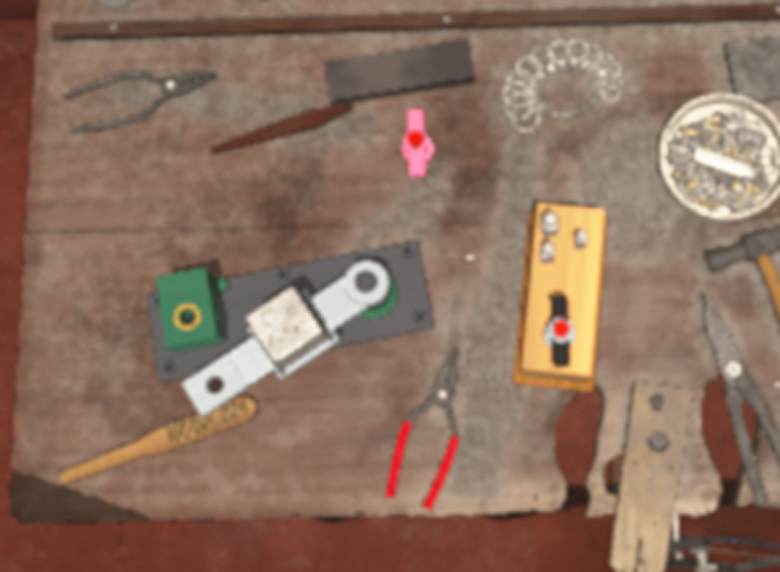

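View pics/pins.png

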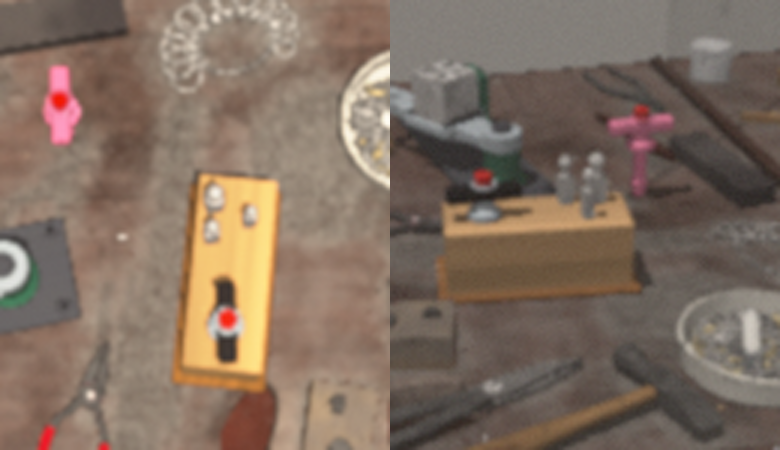

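The job's pin is the black T-handle with the red button in the wooden stand, at top pixel (276,216). The pink pin at (220,145) is the look-alike and stays untouched. The clevis is at (131,209), the block at (169,213), the pivot at (202,198), and the arm is out by about 0.43 rad.

I'll push the arm home with closed fingers first, and a small planner will work out the rows.

```bash
cat >> h.py <<'E'
from scipy.spatial.transform import Rotation as Ro
import json
def plan(start,yaw0,wps,claw):
    """rows in tool axes (tool pointing down) through wps [(x,y,z,yaw,n)], rounded, error fed forward"""
    p=np.array(start,float); y=yaw0; rows=[]
    for *t,yaw,n in wps:
        p0,y0=p.copy(),y; t=np.array(t)
        for k in range(1,n+1):
            Rm=Ro.from_euler("xyz",[180,0,y],degrees=True).as_matrix()
            s=np.round(Rm.T@(p0+(t-p0)*k/n-p),4); a=round(-(y0+(yaw-y0)*k/n-y),2)
            p=p+Rm@s; y=y-a; rows.append([[0,0,a+0],(s+0.0).tolist(),claw])
    print(len(rows),json.dumps(rows).replace(" ",""),p.round(4),round(y,2))
E
python3 - <<'E'
from h import *
o=get_obs()
plan(o["ee_pos"],161.9,[(.445,.095,.2,100,12)],0)
plan((.445,.095,.2),100,[(.445,.095,.074,100,3),(.499,.1045,.074,100,5)],0)
E
```

```text
12 [[[0,0,5.16],[-0.0328,-0.0268,0.0026],0],[[0,0,5.16],[-0.0351,-0.0237,0.0026],0],[[0,0,5.16],[-0.037,-0.0205,0.0026],0],[[0,0,5.15],[-0.0388,-0.0171,0.0026],0],[[0,0,5.16],[-0.0401,-0.0135,0.0026],0],[[0,0,5.16],[-0.0412,-0.0098,0.0026],0],[[0,0,5.16],[-0.0419,-0.0061,0.0026],0],[[0,0,5.16],[-0.0423,-0.0023,0.0027],0],[[0,0,5.16],[-0.0423,0.0014,0.0026],0],[[0,0,5.15],[-0.042,0.0053,0.0026],0],[[0,0,5.16],[-0.0414,0.0091,0.0026],0],[[0,0,5.16],[-0.0403,0.0127,0.0026],0]] [0.445 0.095 0.2  ] 100.0
8 [[[0,0,0.0],[0.0,0.0,0.042],0],[[0,0,0.0],[0.0,0.0,0.042],0],[[0,0,0.0],[0.0,0.0,0.042],0],[[0,0,0.0],[0.0,0.011,0.0],0],[[0,0,0.0],[0.0,0.0109,0.0],0],[[0,0,0.0],[0.0,0.011,0.0],0],[[0,0,0.0],[0.0,0.011,0.0],0],[[0,0,0.0],[0.0,0.0109,0.0],0]] [0.499  0.1045 0.074 ] 100.0
```

servo_tool([
  [[0,0,5.16],[-0.0328,-0.0268,0.0026],0],
  [[0,0,5.16],[-0.0351,-0.0237,0.0026],0],
  [[0,0,5.16],[-0.037,-0.0205,0.0026],0],
  [[0,0,5.15],[-0.0388,-0.0171,0.0026],0],
  [[0,0,5.16],[-0.0401,-0.0135,0.0026],0],
  [[0,0,5.16],[-0.0412,-0.0098,0.0026],0],
  [[0,0,5.16],[-0.0419,-0.0061,0.0026],0],
  [[0,0,5.16],[-0.0423,-0.0023,0.0027],0],
  [[0,0,5.16],[-0.0423,0.0014,0.0026],0],
  [[0,0,5.15],[-0.042,0.0053,0.0026],0],
  [[0,0,5.16],[-0.0414,0.0091,0.0026],0],
  [[0,0,5.16],[-0.0403,0.0127,0.0026],0],
])

```text
time: 2.0
ee_pos: [0.4457, 0.0934, 0.2001]
tcp_rot: [180.0, -0.0, 99.8]
wrist_force: [0.6, 0.7, 0.2]
opening: -0.0003
grasp_force: 0.0
```

servo_tool([
  [[0,0,0],[0,0,0.042],0],
  [[0,0,0],[0,0,0.042],0],
  [[0,0,0],[0,0,0.042],0],
  [[0,0,0],[0,0.01,0],0],
  [[0,0,0],[0,0.01,0],0],
  [[0,0,0],[0,0.01,0],0],
])

```text
time: 2.6
ee_pos: [0.4763, 0.101, 0.0766]
tcp_rot: [179.9, -0.0, 100.0]
wrist_force: [-3.8, 0.6, -0.9]
opening: 0.0
grasp_force: 1.7
```

servo_tool([
  [[0,0,0],[0,0.007,0],0],
  [[0,0,0],[0,0.007,0],0],
  [[0,0,0],[0,0.006,0],0],
  [[0,0,0],[0,0.003,0],0],
  [[0,0,0],[0,0.002,0],0],
  [[0,0,0],[0,0,0],0],
])

```text
time: 3.2
ee_pos: [0.4995, 0.1046, 0.0741]
tcp_rot: [180.0, 0.0, 100.0]
wrist_force: [0.2, 0.2, 0.2]
opening: -0.0002
grasp_force: 0.0
```

servo_tool([
  [[0,0,0],[0,0.003,0],0],
  [[0,0,0],[0,0.002,0],0],
  [[0,0,0],[0,0.002,0],0],
  [[0,0,0],[0,0.001,0],0],
])

```text
time: 3.6
ee_pos: [0.5067, 0.106, 0.0739]
tcp_rot: [-179.9, -0.0, 100.0]
wrist_force: [-6.8, -0.1, 5.2]
opening: 0.0
grasp_force: 3.8
```

servo_tool([
  [[0,0,0],[0,0.001,0],0],
  [[0,0,0],[0,0.001,0],0],
  [[0,0,0],[0,0,0],0],
])

```text
time: 3.9
ee_pos: [0.5068, 0.1061, 0.0739]
tcp_rot: [-179.7, -0.0, 100.0]
wrist_force: [-15.6, -1.1, 8.1]
opening: -0.0004
grasp_force: 8.0
```

```bash
python3 - <<'E'
from h import *
o=get_obs();print(o["ee_pos"],o["wrist_force"])
for cam in ["top","side"]:
    im,d=camera(cam)
    for n in ["block_center","clevis_hole","fixture","stow_hole","lock_pin"]:
        r=mark_of(n,cam)
        for r in r[:2]: print(cam,n,round(r["score"],2),w(cam,r["xyz"]).round(4))
E
```

```text
[0.50678548 0.10606268 0.07392096] [-15.62283416  -1.13448747   8.07314284]
top block_center 0.8 [0.5465 0.1111 0.0839]
top fixture 0.79 [0.5577 0.0331 0.0023]
top stow_hole 0.74 [ 0.5055 -0.1512  0.0636]
top lock_pin 0.65 [ 0.6951 -0.0212  0.0521]
top lock_pin 0.51 [ 0.504  -0.1473  0.0607]
side block_center 0.77 [0.544  0.1093 0.0902]
side clevis_hole 0.67 [0.5303 0.1967 0.0744]
side fixture 0.7 [0.5621 0.0285 0.003 ]
side fixture 0.33 [ 0.51   -0.152   0.0591]
side stow_hole 0.6 [ 0.507  -0.1526  0.0643]
side lock_pin 0.69 [ 0.6945 -0.0185  0.0567]
side lock_pin 0.66 [ 0.5089 -0.1524  0.0619]
```

The force rises with no further motion, so the arm is at its stop. Next I'll back off, rise and look at the clevis from close by.

servo_tool([
  [[0,0,0],[0,-0.01,0],0],
  [[0,0,0],[0,-0.02,0],0],
  [[0,0,0],[0,0,-0.045],0],
  [[0,0,0],[0,0,-0.045],0],
  [[0,0,0],[-0.025,0,-0.045],0],
  [[0,0,0],[-0.025,0,-0.03],80],
  [[0,0,0],[0,0,0],80],
  [[0,0,0],[0,0,0],80],
])

```text
time: 5.3
ee_pos: [0.4886, 0.0522, 0.2382]
tcp_rot: [179.9, 0.0, 99.9]
wrist_force: [0.0, 0.1, -0.3]
opening: 0.0432
grasp_force: 0.0
```

```bash
python3 - <<'E'
from h import *
o=get_obs();print(o["ee_pos"],o["tcp_rot"],o["q"].round(1),o["wrist_force"])
im,d=camera("wrist"); c=calibration("wrist"); save("w1.png",im)
print("cam at",(-c["R"].T@c["t"]).round(3),c["R"].round(2).tolist(),"exp px",px("wrist",(.530,.1967,.072)),px("wrist",(.508,-.152,.1)))
for n in ["block_center","clevis_hole","fixture"]:
    for r in mark_of(n,"wrist")[:2]: X=w("wrist",r["xyz"]);print(n,round(r["score"],2),X.round(4),px("wrist",X))
E
```

```text
[0.48855243 0.05215472 0.23821144] [1.79889611e+02 1.57762653e-02 9.99295773e+01] [ 6.1 -3.   2.8 95.6 -0.  86.2] [ 0.03562264  0.06301237 -0.26642094]
cam at [0.474 0.126 0.379] [[0.98, 0.17, 0.0], [0.17, -0.94, 0.3], [0.05, -0.29, -0.96]] exp px [337.   8.] [243. 357.]
block_center 0.75 [0.539  0.1115 0.0882] [328. 114.]
block_center 0.67 [0.5277 0.1937 0.0687] [333.  13.]
clevis_hole 0.85 [0.5269 0.1897 0.0691] [331.  18.]
fixture 0.9 [0.5594 0.0273 0.0013] [313. 181.]
```

View pics/w1.png

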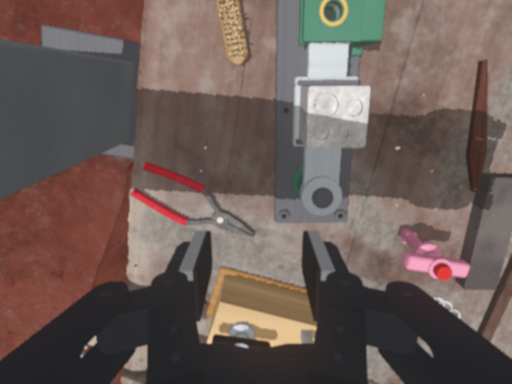

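The arm is in line with the plate, so it is home; the hole's ring shows at about (333,10). Now I'll work out the hole from this view, the T-bar's yaw from the top picture, and plan the approach to the pin.

```bash
cat >> h.py <<'E'
def ray(cam,u,v,z):
    c=calibration(cam); K=np.array(c["camera_matrix"]);R=np.array(c["R"]);o=-R.T@np.array(c["t"])
    d=R.T@np.linalg.solve(K,[u,v,1]); return o+d*(z-o[2])/d[2]
E
python3 - <<'E'
from h import *
im,d=camera("wrist")
hsv=cv2.cvtColor(im,cv2.COLOR_RGB2HSV); sub=hsv[0:30,310:356]
yel=(sub[...,0]>18)&(sub[...,0]<35)&(sub[...,1]>120)&(sub[...,2]>110)
v,u=np.nonzero(yel); e=cv2.fitEllipse(cv2.convexHull(np.stack([u,v],1).astype(np.int32))); print(yel.sum(),e)
print("hole",ray("wrist",310+e[0][0],e[0][1],.071).round(4))
f=np.load("top0.npz"); a=f["im"].astype(int)
m=np.zeros(a.shape[:2],bool); m[196:236,262:290]=a[196:236,262:290].sum(-1)<150
n,l,s,ct=cv2.connectedComponentsWithStats(m.astype(np.uint8)); print(s,ct)
v,u=np.nonzero(m); P=np.array([ray("top",x,y,.094) for x,y in zip(u,v)])[:,:2]
print("bar mean",P.mean(0)); q=P-P.mean(0); ev,E=np.linalg.eigh(q.T@q); print(ev,"yaw",np.degrees(np.arctan2(*E[::-1,1])))
h=cv2.cvtColor(f["im"],cv2.COLOR_RGB2HSV); r=np.zeros_like(m); S=h[196:236,262:290]; r[196:236,262:290]=((S[...,0]<8)|(S[...,0]>172))&(S[...,1]>150)&(S[...,2]>120)
v,u=np.nonzero(r); print("button",len(u),ray("top",u.mean(),v.mean(),.105).round(4))
o=get_obs()
plan(o["ee_pos"],99.93,[(.507,-.152,.215,181,10)],80)
E
```

```text
122 ((25.5642032623291, 10.88644790649414), (26.15884780883789, 29.741687774658203), 12.137360572814941)
hole [0.5287 0.1951 0.071 ]
[[     0      0    512    384 196608]] [[255.5 191.5]]Traceback (most recent call last):
  File "<stdin>", line 10, in <module>
IndexError: too many indices for array: array is 1-dimensional, but 2 were indexed
```

```bash
python3 - <<'E'
from h import *
o=get_obs()
plan(o["ee_pos"],99.93,[(.507,-.152,.215,181,10)],100)
E
```

```text
10 [[[0,0,-8.11],[-0.0205,-0.0016,0.0022],100],[[0,0,-8.1],[-0.0201,-0.0045,0.0021],100],[[0,0,-8.11],[-0.0193,-0.0073,0.0022],100],[[0,0,-8.11],[-0.018,-0.01,0.0022],100],[[0,0,-8.1],[-0.0165,-0.0123,0.0021],100],[[0,0,-8.11],[-0.0145,-0.0146,0.0022],100],[[0,0,-8.11],[-0.0124,-0.0165,0.0021],100],[[0,0,-8.11],[-0.0099,-0.0181,0.0022],100],[[0,0,-8.1],[-0.0072,-0.0192,0.0022],100],[[0,0,-8.11],[-0.0045,-0.0201,0.0021],100]] [ 0.507 -0.152  0.215] 181.0
```

servo_tool([
  [[0,0,-8.11],[-0.0205,-0.0016,0.0022],100],
  [[0,0,-8.1],[-0.0201,-0.0045,0.0021],100],
  [[0,0,-8.11],[-0.0193,-0.0073,0.0022],100],
  [[0,0,-8.11],[-0.018,-0.01,0.0022],100],
  [[0,0,-8.1],[-0.0165,-0.0123,0.0021],100],
  [[0,0,-8.11],[-0.0145,-0.0146,0.0022],100],
  [[0,0,-8.11],[-0.0124,-0.0165,0.0021],100],
  [[0,0,-8.11],[-0.0099,-0.0181,0.0022],100],
  [[0,0,-8.1],[-0.0072,-0.0192,0.0022],100],
  [[0,0,-8.11],[-0.0045,-0.0201,0.0021],100],
  [[0,0,0],[0,0,0],100],
])

```text
time: 6.65
ee_pos: [0.5075, -0.1536, 0.2148]
tcp_rot: [180.0, -0.1, -178.8]
wrist_force: [-0.5, -0.0, -0.7]
opening: 0.0853
grasp_force: 0.0
```

```bash
python3 - <<'E'
from h import *
o=get_obs();print(o["ee_pos"],o["tcp_rot"],o["q"].round(1))
im,d=camera("wrist"); np.savez("w2.npz",im=im,d=d)
print("exp px",px("wrist",(.508,-.152,.105)))
for n in ["button_top","lock_pin","stow_hole"]:
    for r in mark_of(n,"wrist")[:2]: X=w("wrist",r["xyz"]);print(n,round(r["score"],2),X.round(4),px("wrist",X))
x,y=px("wrist",(.508,-.152,.09)).astype(int); y0=min(max(0,y-90),204)
save("w2.png",cv2.resize(im[y0:y0+180,max(0,x-120):x+120],None,fx=3,fy=3)); print("crop",max(0,x-120),y0)
E
```

```text
[ 0.50753076 -0.15361007  0.21477252] [ 1.79989416e+02 -1.03914423e-01 -1.78776890e+02] [-16.8   2.    5.2  93.2  -0.  -18.1]
exp px [258. 183.]
button_top 0.67 [ 0.5061 -0.1527  0.1044] [257. 180.]
lock_pin 0.71 [ 0.5048 -0.1549  0.0613] [254. 165.]
lock_pin 0.64 [0.5611 0.0277 0.006 ] [413. 204.]
stow_hole 0.92 [ 0.5098 -0.1535  0.0637] [255. 171.]
crop 137 87
```

View pics/w2.png

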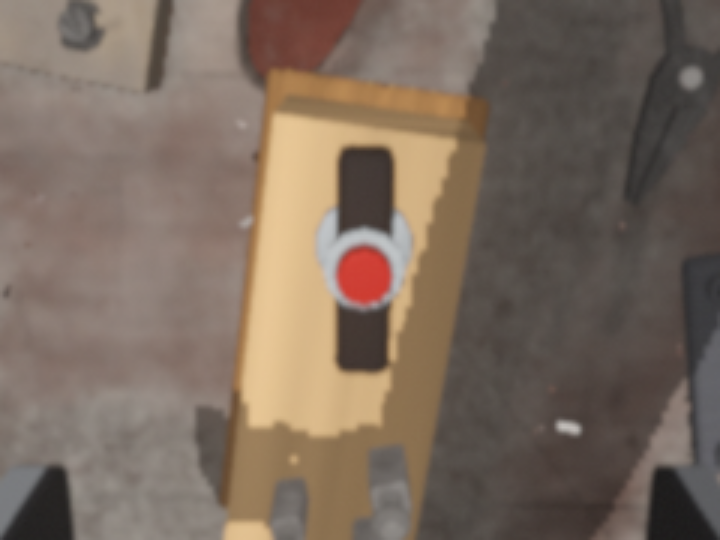

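The crop confirms a black T-bar with a red button at pixel (258,179), upright in the wooden stand. The bar runs from (259,137) to (258,210).

```bash
python3 - <<'E'
from h import *
c=lambda x,y,z: ray("wrist",137+x/3,87+y/3,z)
b=c(364,276,.105); e1=c(366,150,.094); e2=c(363,370,.094); print(b,e1,e2,(e1+e2)/2)
d=e2-e1; yaw=np.degrees(np.arctan2(d[1],d[0])); print(yaw)
E
```

```text
[ 0.50515547 -0.15087648  0.105     ] [ 0.47300696 -0.15087788  0.094     ] [ 0.53668944 -0.15050396  0.094     ] [ 0.5048482  -0.15069092  0.094     ]
0.3364108526335598
```

servo_tool([
  [[0,0,0.9],[0.0025,0.0028,0.03],100],
  [[0,0,0],[0,0,0.045],100],
  [[0,0,0],[0,0,0.045],100],
  [[0,0,0],[0,0,0.0245],100],
  [[0,0,0],[0,0,0],60],
  [[0,0,0],[0,0,0],5],
  [[0,0,0],[0,0,0],5],
  [[0,0,0],[0,0,0],5],
  [[0,0,0],[0,0,0],5],
  [[0,0,0],[0,0,0],5],
], force=40)

```text
time: 7.85
ee_pos: [0.5062, -0.1504, 0.0734]
tcp_rot: [-179.9, 0.2, -179.9]
wrist_force: [0.9, -4.0, 7.1]
opening: 0.0194
grasp_force: 38.5
```

servo_tool([
  [[0,0,0],[0,0,-0.006],5],
  [[0,0,0],[0,0,-0.01],5],
  [[0,0,0],[0,0,-0.03],5],
  [[0,0,0],[0,0,-0.04],5],
  [[0,0,0],[0,0,-0.04],5],
  [[0,0,0],[0,0,-0.01],5],
  [[0,0,0],[0,0,0],5],
])

```text
time: 8.55
ee_pos: [0.5059, -0.1497, 0.2095]
tcp_rot: [-180.0, 0.2, -179.8]
wrist_force: [0.3, 0.1, -2.1]
opening: 0.019
grasp_force: 43.2
```

```bash
python3 - <<'E'
from h import *
o=get_obs();print(o["ee_pos"],o["tcp_rot"],o["wrist_force"],o["torque"],o["opening"])
im,d=camera("side"); np.savez("s3.npz",im=im,d=d)
for n in ["button_top","lock_pin","pin_tip"]:
    for r in mark_of(n,"side")[:3]: X=w("side",r["xyz"]);print("side",n,round(r["score"],2),X.round(4),px("side",X))
im2,d=camera("wrist")
for n in ["button_top","lock_pin","pin_tip"]:
    for r in mark_of(n,"wrist")[:2]: X=w("wrist",r["xyz"]);print("wrist",n,round(r["score"],2),X.round(4),px("wrist",X))
x,y=px("side",o["ee_pos"]).astype(int); y0=max(0,y-50);x0=max(0,x-60)
A=cv2.resize(im[y0:y0+120,x0:x0+120],(480,480)); B=cv2.resize(im2[100:384,100:384],(300,300))
save("g3.png",np.hstack([A,np.vstack([B,np.zeros((180,300,3),np.uint8)])]))
E
```

```text
[ 0.5059249  -0.14972261  0.20950495] [-1.79961145e+02  1.70820199e-01 -1.79824201e+02] [ 0.32741292  0.06060933 -2.06513993] [ 0.06563217 -0.02559416 -0.01714042] 0.01902098062489711
side button_top 0.61 [ 0.695  -0.0207  0.0982] [294. 165.]
side lock_pin 0.69 [ 0.5099 -0.1523  0.1977] [241. 153.]
side lock_pin 0.63 [ 0.6922 -0.0192  0.0546] [293. 179.]
side lock_pin 0.49 [0.5464 0.1092 0.0897] [237. 158.]
side pin_tip 0.67 [ 0.6915 -0.0233  0.007 ] [292. 193.]
side pin_tip 0.56 [ 0.5093 -0.1559  0.1473] [242. 173.]
wrist button_top 0.72 [ 0.5054 -0.1483  0.2331] [261. 283.]
wrist lock_pin 0.89 [ 0.5038 -0.1499  0.1973] [257. 239.]
wrist lock_pin 0.63 [ 0.693  -0.0222  0.0571] [373. 338.]
```

View pics/g3.png

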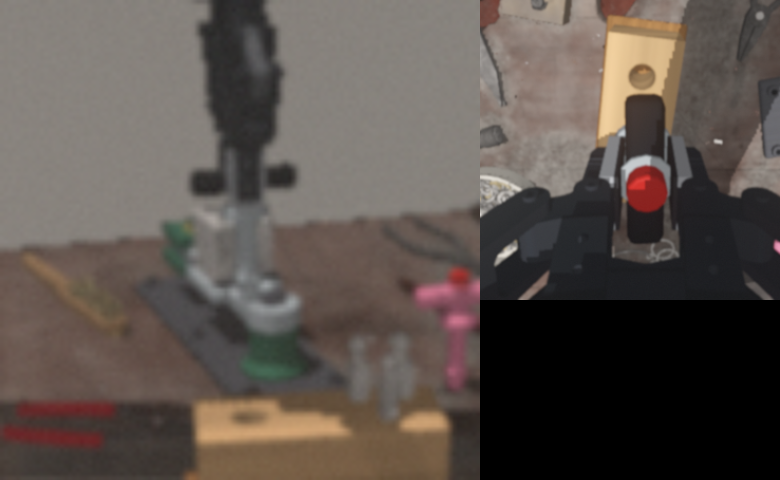

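The pin is held upright between the pads, with its bar along the tool x axis. I'll carry it over the clevis.

servo_tool([
  [[0,0,0],[-0.0024,0.02,0],5],
  [[0,0,0],[-0.0024,0.036,0],5],
  [[0,0,0],[-0.0024,0.04,0],5],
  [[0,0,0],[-0.0024,0.04,0],5],
  [[0,0,0],[-0.0024,0.04,0],5],
  [[0,0,0],[-0.0024,0.04,0],5],
  [[0,0,0],[-0.0024,0.04,0],5],
  [[0,0,0],[-0.0024,0.04,0],5],
  [[0,0,0],[-0.0024,0.03,0],5],
  [[0,0,0],[-0.0024,0.02,0],5],
  [[0,0,0],[0,0,0],5],
  [[0,0,0],[0,0,0],5],
])

```text
time: 10.15
ee_pos: [0.5279, 0.1965, 0.2071]
tcp_rot: [-180.0, -0.0, -179.8]
wrist_force: [0.0, -0.6, -1.8]
opening: 0.0193
grasp_force: 43.3
```

```bash
python3 - <<'E'
from h import *
o=get_obs();print(o["ee_pos"],o["tcp_rot"],o["wrist_force"],o["torque"],o["opening"])
im2,d2=camera("wrist"); np.savez("w4.npz",im=im2,d=d2)
for n in ["button_top","lock_pin","pin_tip","clevis_hole"]:
    for r in mark_of(n,"wrist")[:2]: X=w("wrist",r["xyz"]);print("wrist",n,round(r["score"],2),X.round(4),px("wrist",X))
im,d=camera("side"); np.savez("s4.npz",im=im,d=d)
for n in ["button_top","lock_pin","pin_tip","clevis_hole","block_center"]:
    for r in mark_of(n,"side")[:2]: X=w("side",r["xyz"]);print("side",n,round(r["score"],2),X.round(4),px("side",X))
x,y=px("side",o["ee_pos"]).astype(int); y0=max(0,y-50);x0=max(0,x-60)
print("crop",x0,y0,px("side",o["ee_pos"]+[-.033,0,.0135]),px("side",o["ee_pos"]+[.033,0,.0135]),px("side",o["ee_pos"]),px("side",o["ee_pos"]-[0,0,.0644]))
A=cv2.resize(im[y0:y0+100,x0:x0+100],(400,400)); B=cv2.resize(im2[60:344,140:424],(400,400))
save("g4.png",np.hstack([A,B]))
E
```

```text
[0.5278883  0.19652959 0.20711887] [-1.79968273e+02 -4.77842732e-02 -1.79770050e+02] [ 0.03409312 -0.58875948 -1.76203689] [ 0.03183924 -0.00126804 -0.03489578] 0.01925000260692775
wrist button_top 0.91 [0.5295 0.1968 0.2364] [261. 287.]
wrist button_top 0.59 [ 0.6922 -0.0215  0.0992] [ 28. 348.]
wrist lock_pin 0.72 [ 0.694  -0.0199  0.0572] [ 56. 319.]
wrist pin_tip 0.86 [ 0.6916 -0.0212 -0.0021] [ 83. 284.]
wrist clevis_hole 0.79 [0.531  0.1903 0.0723] [251. 177.]
wrist clevis_hole 0.73 [0.5308 0.1984 0.2349] [266. 287.]
side button_top 0.49 [ 0.6954 -0.0217  0.0966] [294. 166.]
side lock_pin 0.78 [ 0.6929 -0.0183  0.0534] [293. 179.]
side lock_pin 0.44 [0.534  0.1935 0.1982] [228. 118.]
side pin_tip 0.69 [0.5286 0.1897 0.1447] [227. 135.]
side pin_tip 0.59 [ 0.6927 -0.0235  0.0047] [293. 194.]
side clevis_hole 0.83 [0.5267 0.1977 0.0744] [227. 154.]
side block_center 0.9 [0.5467 0.1083 0.0917] [237. 157.]
crop 166 66 [215. 112.] [235. 111.] [226. 116.] [226. 135.]
```

View pics/g4.png

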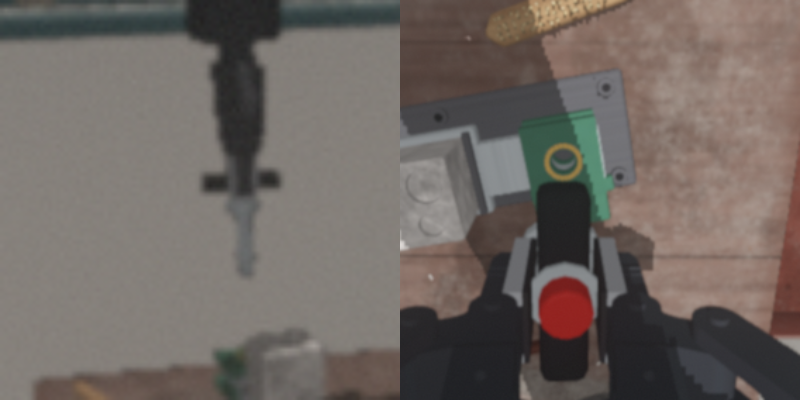

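```bash
python3 - <<'E'
from h import *
im=np.load("w4.npz")["im"]; hsv=cv2.cvtColor(im,cv2.COLOR_RGB2HSV)
def fit(m,x0,y0):
    v,u=np.nonzero(m); e=cv2.fitEllipse(cv2.convexHull(np.stack([u,v],1).astype(np.int32))); return e[0][0]+x0,e[0][1]+y0,e[1]
s=hsv[155:195,238:276]; r=fit((s[...,0]>14)&(s[...,0]<35)&(s[...,1]>110)&(s[...,2]>90),238,155); print(r,ray("wrist",r[0],r[1],.071).round(4))
s=hsv[250:310,230:290]; b=fit(((s[...,0]<8)|(s[...,0]>172))&(s[...,1]>150)&(s[...,2]>150),230,250); print(b,ray("wrist",b[0],b[1],.2387).round(4))
f=np.load("s4.npz"); d=f["d"]; C=cloud("side",d)
for v in range(106,138,2):
    m=(abs(C[v,:,0]-.528)<.06)&(abs(C[v,:,1]-.1965)<.05)&(d[v]>0)
    u=np.nonzero(m)[0]
    if len(u): print(v,u.min(),u.max(),u.mean().round(1),C[v,u].mean(0).round(4))
print([px("side",(.528,.1965,z)) for z in (.23,.2,.17,.145)])
E
```

```text
(255.5361614227295, 174.45318031311035, (25.244976043701172, 26.14661979675293)) [0.5291 0.1946 0.071 ]
(254.5, 270.0, (1.721194863319397, 11.092226028442383)) [0.5204 0.1946 0.2387]
106 222 229 225.5 [0.5259 0.1793 0.2428]
108 222 234 228.0 [0.5349 0.1861 0.2344]
110 216 235 225.5 [0.5263 0.1849 0.2286]
112 216 235 225.5 [0.5262 0.1857 0.2219]
114 223 229 226.0 [0.5263 0.1776 0.2173]
116 222 230 226.0 [0.5273 0.1861 0.2087]
118 222 229 225.5 [0.5252 0.1848 0.2025]
120 224 228 226.0 [0.5276 0.1917 0.194 ]
122 225 228 226.5 [0.5288 0.1905 0.1875]
124 225 228 226.5 [0.5285 0.1901 0.1809]
126 225 228 226.5 [0.5282 0.1902 0.1742]
128 225 228 226.5 [0.5278 0.1893 0.1677]
130 225 229 227.0 [0.5287 0.1856 0.1618]
132 225 228 226.5 [0.527  0.1875 0.1546]
134 226 228 227.0 [0.5288 0.1897 0.1469]
[array([225., 109.]), array([226., 118.]), array([226., 127.]), array([226., 134.])]
```

```bash
python3 - <<'E'
from h import *
im=np.load("w4.npz")["im"]; hsv=cv2.cvtColor(im,cv2.COLOR_RGB2HSV)
s=hsv[245:310,225:295]; m=((s[...,0]<10)|(s[...,0]>170))&(s[...,1]>170)&(s[...,2]>80)
n,l,st,c=cv2.connectedComponentsWithStats(m.astype(np.uint8)); k=1+st[1:,4].argmax(); print(st[k],c[k]+[225,245])
x0,y0,ww,hh=st[k][:4]; u,v=225+x0+(ww-1)/2,245+y0+(hh-1)/2; print(u,v,ray("wrist",u,v,.237).round(4),px("wrist",(.528,.1965,.2387)))
# bar far end edges
g=im[190:250,225:300].astype(int).sum(-1)<150
for r in range(0,60,6):
    q=np.nonzero(g[r])[0]; print(190+r,(225+q.min(),225+q.max()) if len(q) else None,end=" ")
E
```

```text
[  14   13   38   43 1298] [257.09322034 279.13328197]
257.5 279.0 [0.5255 0.1958 0.237 ] [259. 287.]
190 (np.int64(242), np.int64(269)) 196 (np.int64(237), np.int64(273)) 202 (np.int64(237), np.int64(274)) 208 (np.int64(237), np.int64(274)) 214 (np.int64(237), np.int64(274)) 220 (np.int64(238), np.int64(274)) 226 (np.int64(238), np.int64(273)) 232 (np.int64(233), np.int64(280)) 238 (np.int64(232), np.int64(281)) 244 (np.int64(231), np.int64(299))
```

servo_tool([
  [[0,0,0],[-0.001,-0.0012,0.02],5],
  [[0,0,0],[0,0,0.03],5],
  [[0,0,0],[0,0,0.016],5],
  [[0,0,0],[0,0,0.002],5],
  [[0,0,0],[0,0,0.002],5],
  [[0,0,0],[0,0,0.002],5],
  [[0,0,0],[0,0,0.002],5],
  [[0,0,0],[0,0,0],5],
])

```text
time: 11.5
ee_pos: [0.5297, 0.1955, 0.1347]
tcp_rot: [180.0, 0.1, -179.8]
wrist_force: [0.1, -0.4, 1.9]
opening: 0.0193
grasp_force: 44.2
```

```bash
python3 - <<'E'
from h import *
o=get_obs();print(o["ee_pos"],o["tcp_rot"],o["wrist_force"],o["torque"])
E
```

```text
[0.52967263 0.19551624 0.13469389] [ 1.79957916e+02  1.06258734e-01 -1.79822060e+02] [ 0.11385194 -0.40367315  1.87736586] [ 0.07651223 -0.00805291  0.02755958]
```

```bash
python3 - <<'E'
from h import *
im,d=camera("wrist"); im2,d2=camera("side"); np.savez("s5.npz",im=im2,d=d2)
print(px("wrist",(.529,.1948,.071)),px("side",(.529,.195,.071)))
save("g5.png",np.hstack([cv2.resize(im[110:310,160:360],(400,400)),cv2.resize(im2[95:175,187:267],(400,400))]))
C=cloud("side",d2)
for v in range(128,158,2):
    m=(abs(C[v,:,0]-.529)<.04)&(C[v,:,1]>.17)&(C[v,:,1]<.22)&(d2[v]>0)
    u=np.nonzero(m)[0]
    if len(u): print(v,u.min(),u.max(),C[v,u].mean(0).round(4))
E
```

```text
[257. 202.] [228. 155.]
128 223 230 [0.5267 0.182  0.1697]
130 223 236 [0.5373 0.1869 0.1608]
132 217 236 [0.5267 0.1854 0.1551]
134 217 234 [0.523  0.1845 0.1488]
136 224 230 [0.5266 0.1775 0.1437]
138 223 231 [0.5275 0.1851 0.1345]
140 226 229 [0.5293 0.1875 0.1267]
142 226 229 [0.5291 0.1883 0.1195]
144 226 229 [0.5293 0.1909 0.1116]
146 226 229 [0.5286 0.1883 0.1054]
148 226 229 [0.5282 0.1877 0.0985]
150 226 226 [0.5237 0.1936 0.0898]
152 225 226 [0.523  0.203  0.0795]
154 219 226 [0.5124 0.2033 0.0731]
156 220 226 [0.5113 0.1855 0.0721]
```

View pics/g5.png

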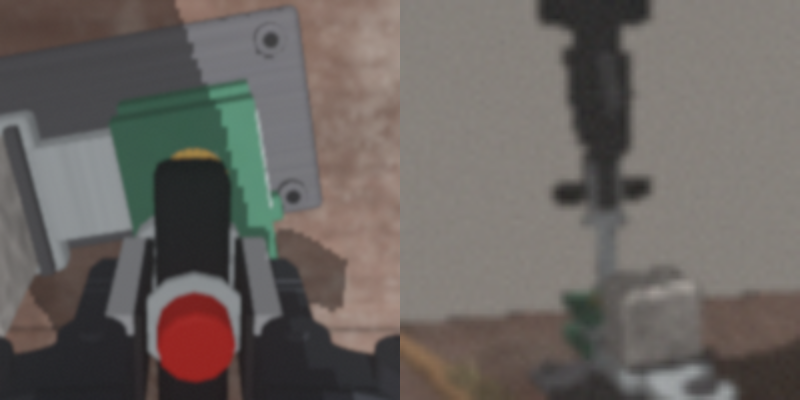

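The bar, the button and the ring line up in the wrist view, and the shank lines up in the side view. I'll go on down gently.

servo_tool([
  [[0,0,0],[0,0,0.002],5],
  [[0,0,0],[0,0,0.002],5],
  [[0,0,0],[0,0,0],5],
])

```text
time: 11.9
ee_pos: [0.5307, 0.1959, 0.1334]
tcp_rot: [179.9, 0.3, -179.8]
wrist_force: [-1.9, 0.5, 19.4]
opening: 0.019
grasp_force: 48.6
```

servo_tool([
  [[0,0,0],[0,0,-0.004],5],
  [[0,0,0],[0,0,-0.003],5],
  [[0,0,0],[0.002,0,0],5],
  [[0,0,0],[0,0,0.002],5],
  [[0,0,0],[0,0,0.002],5],
  [[0,0,0],[0,0,0.002],5],
  [[0,0,0],[0,0,0],5],
])

```text
time: 12.6
ee_pos: [0.5284, 0.1957, 0.1338]
tcp_rot: [179.9, 0.3, -179.8]
wrist_force: [-3.1, 0.5, 19.8]
opening: 0.0192
grasp_force: 49.2
```

```bash
python3 - <<'E'
from h import *
o=get_obs();print(o["ee_pos"],o["tcp_rot"],o["wrist_force"],o["torque"])
E
```

```text
[0.52842834 0.1957014  0.13377149] [ 179.90168093    0.30046939 -179.8233491 ] [-3.12014115  0.51207405 19.77553559] [-0.31900612  0.53183831 -0.04521158]
```

```bash
python3 - <<'E'
from h import *
def pf(X):
    c=calibration("side"); p=np.array(c["camera_matrix"])@(np.array(c["R"])@np.array(X)+np.array(c["t"])); return (p[:2]/p[2]).round(2)
c=calibration("side"); print("cam",(-c["R"].T@c["t"]).round(3))
for f,vs,x in (("s4.npz",range(108,136),.5279),("s5.npz",range(130,150),.5297)):
    im=np.load(f)["im"].astype(float).sum(-1); d=np.load(f)["d"]
    z0=.2071 if f=="s4.npz" else .1347
    print(f,[pf((x,.196,z0+k)) for k in (.0136,-.0094,-.03,-.064)])
    for v in vs:
        row=im[v,210:244]; bg=np.median(np.r_[row[:5],row[-5:]]); wgt=np.abs(row-bg); wgt[wgt<25]=0
        if wgt.sum(): print(v,round(210+(wgt*np.arange(34)).sum()/wgt.sum(),2),(wgt>0).sum(),end="; ")
    print()
E
```

```text
cam [ 0.352 -0.982  0.495]
s4.npz [array([225.56, 111.64]), array([225.84, 118.58]), array([226.09, 124.69]), array([226.49, 134.6 ])]
108 227.58 15; 109 226.85 21; 110 226.02 21; 111 225.86 21; 112 225.33 21; 113 224.16 20; 114 224.35 15; 115 226.31 8; 116 226.54 10; 117 226.48 10; 118 226.14 9; 119 226.0 8; 120 226.47 6; 121 226.74 6; 122 227.15 5; 123 227.12 5; 124 227.05 5; 125 226.99 5; 126 226.97 5; 127 227.01 5; 128 226.93 5; 129 226.99 7; 130 227.24 7; 131 227.27 6; 132 226.83 5; 133 226.8 5; 134 227.12 5; 135 227.11 3; 
s5.npz [array([226.96, 133.06]), array([227.23, 139.66]), array([227.46, 145.48]), array([227.83, 154.92])]
130 229.04 16; 131 228.42 20; 132 227.33 21; 133 226.71 21; 134 225.83 20; 135 225.28 19; 136 225.78 14; 137 227.38 9; 138 227.54 10; 139 227.51 10; 140 227.6 9; 141 228.16 5; 142 228.01 5; 143 227.94 5; 144 228.01 5; 145 227.86 5; 146 227.85 5; 147 227.78 5; 148 233.76 11; 149 231.78 24;
```

The side view shows the tip about 2–3 mm too far toward +x, because the pin leans slightly in the grip. I'll shift farther toward -x.

servo_tool([
  [[0,0,0],[0,0,-0.005],5],
  [[0,0,0],[0.0025,0,0],5],
  [[0,0,0],[0,0,0.002],5],
  [[0,0,0],[0,0,0.002],5],
  [[0,0,0],[0,0,0.001],5],
  [[0,0,0],[0,0,0],5],
])

```text
time: 13.2
ee_pos: [0.526, 0.1956, 0.1341]
tcp_rot: [179.9, 0.3, -179.8]
wrist_force: [-2.4, -1.3, 23.3]
opening: 0.0193
grasp_force: 50.2
```

```bash
python3 - <<'E'
from h import *
o=get_obs();print(o["ee_pos"],o["tcp_rot"],o["wrist_force"],o["torque"])
im,d=camera("side"); im=im.astype(float).sum(-1)
for v in range(130,150):
    row=im[v,210:244]; bg=np.median(np.r_[row[:5],row[-5:]]); wgt=np.abs(row-bg); wgt[wgt<25]=0
    if wgt.sum(): print(v,round(210+(wgt*np.arange(34)).sum()/wgt.sum(),2),(wgt>0).sum(),end="; ")
c=calibration("side")
for k in (.0136,-.0094,-.03,-.064):
    p=np.array(c["camera_matrix"])@(c["R"]@(o["ee_pos"]+[0,0,k])+c["t"]); print((p[:2]/p[2]).round(2))
E
```

```text
[0.52597638 0.19563372 0.13410302] [ 179.90360161    0.32963036 -179.82932848] [-2.40390184 -1.30819768 23.26368123] [-0.50246162  0.65834943  0.0013719 ]
130 227.58 15; 131 226.82 21; 132 226.08 21; 133 225.91 21; 134 225.47 21; 135 224.54 21; 136 224.79 14; 137 226.52 10; 138 226.79 10; 139 226.73 10; 140 226.48 8; 141 226.45 6; 142 226.52 6; 143 226.83 6; 144 227.17 5; 145 227.16 5; 146 227.14 5; 147 227.24 5; 148 233.98 10; 149 233.04 21; [225.89 133.34]
[226.16 139.94]
[226.4  145.77]
[226.79 155.21]
```

servo_tool([
  [[0,0,0],[0,0,-0.0015],5],
  [[0,0,0],[0,-0.0007,0],5],
  [[0,0,0],[0,-0.0007,0],5],
  [[0,0,0],[0,-0.0007,0],5],
])

```text
time: 13.65
ee_pos: [0.5255, 0.194, 0.1344]
tcp_rot: [179.9, 0.2, -179.8]
wrist_force: [-0.7, 2.6, 16.2]
opening: 0.0193
grasp_force: 46.0
```

servo_tool([
  [[0,0,0],[-0.001,0,0],5],
  [[0,0,0],[-0.001,0,0],5],
  [[0,0,0],[-0.001,0,0],5],
])

```text
time: 13.95
ee_pos: [0.5284, 0.194, 0.1343]
tcp_rot: [179.9, 0.2, -179.8]
wrist_force: [-1.0, 2.4, 15.6]
opening: 0.019
grasp_force: 45.5
```

servo_tool([
  [[0,0,0],[0,0.001,0],5],
  [[0,0,0],[0,0.001,0],5],
  [[0,0,0],[0,0.001,0],5],
])

```text
time: 14.25
ee_pos: [0.5284, 0.1961, 0.1342]
tcp_rot: [180.0, 0.2, -179.8]
wrist_force: [-1.3, -3.9, 16.8]
opening: 0.0193
grasp_force: 48.5
```

```bash
python3 - <<'E'
from h import *
for cam,bp,hp in (("top",(276,215),(131,209)),("side",(242,188),(229,154))):
    im=np.load(cam+"0.npz")["im"]; big=cv2.resize(im,None,fx=4,fy=4,interpolation=cv2.INTER_CUBIC); hsv=cv2.cvtColor(big,cv2.COLOR_RGB2HSV).astype(int)
    H,S,V=hsv[...,0],hsv[...,1],hsv[...,2]
    for nm,p,m,z in (("btn",bp,((H<10)|(H>170))&(S>150)&(V>110),.105),("ring",hp,(H>14)&(H<34)&(S>110)&(V>80),.071)):
        q=np.zeros(m.shape,bool); x,y=4*p[0],4*p[1]; r=44 if nm=="ring" else 36
        q[y-r:y+r,x-r:x+r]=m[y-r:y+r,x-r:x+r]; v,u=np.nonzero(q)
        if len(u)<6: print(cam,nm,len(u)); continue
        hull=cv2.convexHull(np.stack([u,v],1).astype(np.int32)); e=cv2.fitEllipse(hull)
        c=((e[0][0]+.5)/4-.5,(e[0][1]+.5)/4-.5); print(cam,nm,len(u),np.round(c,2),np.round(e[1],1),ray(cam,*c,z).round(4))
c=calibration("top"); print((-c["R"].T@c["t"]).round(3))
E
```

```text
top btn 367 [275.42 215.77] [20.  23.3] [ 0.5049 -0.1513  0.105 ]
top ring 942 [131.45 211.37] [40.8 42.1] [0.5285 0.1965 0.071 ]
side btn 283 [240.53 188.22] [17.1 21.5] [ 0.5057 -0.1548  0.105 ]
side ring 0
[ 0.321 -0.091  1.245]
```

servo_tool([
  [[0,0,0],[0.001,0,-0.0007],5],
  [[0,0,0],[0.001,0,0],5],
  [[0,0,0],[0.001,0,0],5],
  [[0,0,0],[0.001,0,0],5],
])

```text
time: 14.65
ee_pos: [0.5248, 0.196, 0.1345]
tcp_rot: [180.0, 0.2, -179.8]
wrist_force: [1.3, -3.2, 13.1]
opening: 0.0191
grasp_force: 47.8
```

servo_tool([
  [[0,0,0],[0,0.001,0],5],
  [[0,0,0],[0,0.001,0],5],
  [[0,0,0],[-0.001,0,0],5],
  [[0,0,0],[-0.001,0,0],5],
])

```text
time: 15.05
ee_pos: [0.5264, 0.1974, 0.1344]
tcp_rot: [-179.9, 0.2, -179.9]
wrist_force: [-1.3, -4.8, 15.2]
opening: 0.0193
grasp_force: 51.0
```

servo_tool([
  [[0,0,0],[-0.001,0,0],5],
  [[0,0,0],[-0.001,0,0],5],
  [[0,0,0],[-0.001,0,0],5],
  [[0,0,0],[-0.001,0,0],5],
])

```text
time: 15.45
ee_pos: [0.5296, 0.1974, 0.1342]
tcp_rot: [-179.9, 0.1, -179.9]
wrist_force: [-4.6, -5.7, 15.8]
opening: 0.0188
grasp_force: 51.8
```

servo_tool([
  [[0,0,0],[-0.001,-0.0015,0],5],
  [[0,0,0],[-0.001,-0.0005,0],5],
  [[0,0,0],[-0.001,0,0],5],
  [[0,0,0],[-0.001,0,0],5],
])

```text
time: 15.85
ee_pos: [0.5335, 0.1959, 0.134]
tcp_rot: [-180.0, 0.0, -179.8]
wrist_force: [-4.3, -2.3, 13.6]
opening: 0.0192
grasp_force: 49.4
```

servo_tool([
  [[0,0,0],[0,-0.001,0],5],
  [[0,0,0],[0,-0.001,0],5],
  [[0,0,0],[0.001,0,0],5],
  [[0,0,0],[0.001,0,0],5],
])

```text
time: 16.25
ee_pos: [0.5322, 0.1945, 0.1342]
tcp_rot: [179.9, 0.1, -179.8]
wrist_force: [-1.0, -0.3, 12.8]
opening: 0.0195
grasp_force: 46.4
```

servo_tool([
  [[0,0,0],[0.003,0.001,-0.02],5],
  [[0,0,0],[0,0,-0.03],5],
  [[0,0,0],[0,0,-0.02],5],
  [[0,0,0],[0,0,0],5],
  [[0,0,0],[0,0,0],5],
])

```text
time: 16.75
ee_pos: [0.5285, 0.1952, 0.2015]
tcp_rot: [-180.0, -0.1, -179.8]
wrist_force: [-0.3, -0.2, -2.7]
opening: 0.0188
grasp_force: 43.6
```

```bash
python3 - <<'E'
from h import *
o=get_obs();print(o["ee_pos"],o["tcp_rot"],o["wrist_force"],o["torque"])
im,d=camera("wrist"); im2,d2=camera("side"); im3,d3=camera("top"); np.savez("all6.npz",im=im,d=d,im2=im2,d2=d2,im3=im3,d3=d3)
hsv=cv2.cvtColor(im,cv2.COLOR_RGB2HSV); s=hsv[150:215,230:284]; m=(s[...,0]>14)&(s[...,0]<35)&(s[...,1]>110)&(s[...,2]>90)
v,u=np.nonzero(m); e=cv2.fitEllipse(cv2.convexHull(np.stack([u,v],1).astype(np.int32))); r=(e[0][0]+230,e[0][1]+150); print(len(u),r,e[1],ray("wrist",*r,.071).round(4))
g=im2.astype(float).sum(-1)
for v in range(106,140):
    row=g[v,210:244]; bg=np.median(np.r_[row[:5],row[-5:]]); wgt=np.abs(row-bg); wgt[wgt<25]=0
    if wgt.sum(): print(v,round(210+(wgt*np.arange(34)).sum()/wgt.sum(),2),(wgt>0).sum(),end="; ")
c=calibration("side")
for k in (.0136,-.0094,-.03,-.064):
    p=np.array(c["camera_matrix"])@(c["R"]@(o["ee_pos"]+[0,0,k])+c["t"]); print((p[:2]/p[2]).round(2))
x,y=np.round(r).astype(int)
t=px("top",o["ee_pos"]).astype(int)
A=cv2.resize(im[y-25:y+25,x-25:x+25],(260,260),interpolation=cv2.INTER_CUBIC)
B=cv2.resize(im2[100:150,201:251],(260,260),interpolation=cv2.INTER_CUBIC)
C=cv2.resize(im3[t[1]-25:t[1]+25,t[0]-25:t[0]+25],(260,260),interpolation=cv2.INTER_CUBIC)
save("g6.png",np.hstack([A,B,C]))
E
```

```text
[0.52850719 0.19515509 0.20146696] [-1.79976633e+02 -5.95723816e-02 -1.79823887e+02] [-0.3339885  -0.20276865 -2.65932238] [-0.01162625 -0.00520956  0.01071933]
201 (257.06323432922363, 175.64094734191895) (25.651662826538086, 26.549692153930664) [0.5278 0.1945 0.071 ]
106 226.04 11; 107 225.88 9; 108 225.85 9; 109 225.91 9; 110 225.85 10; 111 225.87 21; 112 225.78 22; 113 225.88 21; 114 225.86 21; 115 225.88 21; 116 226.16 19; 117 226.28 9; 118 225.55 10; 119 225.21 10; 120 225.58 10; 121 226.01 7; 122 226.07 5; 123 226.13 5; 124 226.14 5; 125 226.18 5; 126 226.15 5; 127 226.16 5; 128 226.12 5; 129 226.18 5; 130 226.2 5; 131 225.59 6; 132 225.3 6; 133 225.72 6; 134 225.6 6; 135 225.42 6; 136 225.48 4; 137 225.09 3; [225.85 113.4 ]
[226.13 120.31]
[226.38 126.4 ]
[226.78 136.28]
```

View pics/g6.png

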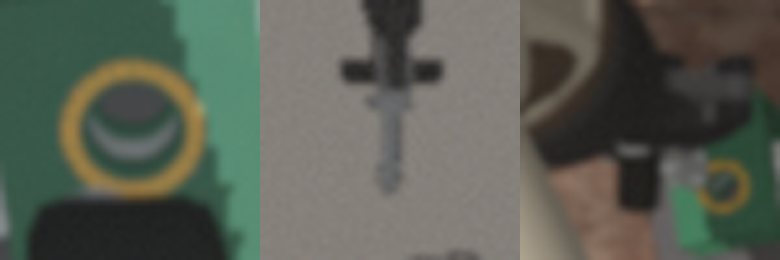

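```bash
python3 - <<'E'
from h import *
f=np.load("all6.npz"); o=get_obs(); P=o["ee_pos"]; c=calibration("side")
def pf(cam,X):
    c=calibration(cam); p=np.array(c["camera_matrix"])@(np.array(c["R"])@np.array(X)+np.array(c["t"])); return p[:2]/p[2]
print("bar pred",pf("side",P+[-.033,0,.0136]).round(2),pf("side",P+[.033,0,.0136]).round(2))
g=f["im2"].astype(float).sum(-1)
# bar rows per column (dark)
for u in list(range(215,223))+list(range(230,238)):
    col=g[104:124,u]; bg=np.median(np.r_[col[:4],col[-4:]]); k=np.clip(bg-col-40,0,None); print(u,round(104+(k*np.arange(20)).sum()/max(k.sum(),1),2) if k.sum()>50 else None,end=" ")
print()
# darkest/brightest edges of shank
for v in range(118,140): print(v,(g[v,219:234]).astype(int).tolist())
t=f["im3"]; x,y=pf("top",P-[0,0,.064]).round().astype(int); print("pred tip px",pf("top",P-[0,0,.0644]),"hole px",pf("top",(.529,.1955,.071)))
x0,y0=x-20,y-20
save("g7.png",cv2.resize(t[y0:y0+40,x0:x0+50],(750,600),interpolation=cv2.INTER_CUBIC)); print("crop",x0,y0)
E
```

```text
bar pred [215.7  114.23] [235.65 113.01]
215 None 216 112.86 217 113.09 218 113.28 219 113.3 220 113.33 221 112.99 222 111.63 230 109.68 231 111.66 232 113.09 233 113.31 234 113.27 235 113.05 236 112.98 237 None 
118 [387, 381, 343, 322, 309, 302, 297, 302, 301, 295, 305, 355, 383, 384, 390]
119 [391, 365, 318, 289, 298, 308, 315, 308, 307, 305, 304, 352, 375, 383, 384]
120 [385, 381, 351, 306, 303, 316, 317, 322, 314, 304, 305, 340, 371, 390, 384]
121 [384, 387, 377, 359, 348, 325, 318, 313, 310, 328, 347, 364, 384, 388, 383]
122 [382, 383, 385, 390, 371, 339, 323, 306, 298, 340, 383, 383, 379, 385, 386]
123 [385, 384, 385, 383, 382, 344, 319, 299, 286, 339, 377, 390, 381, 388, 391]
124 [386, 379, 390, 382, 379, 340, 315, 302, 282, 331, 377, 385, 388, 378, 386]
125 [385, 383, 382, 384, 377, 344, 319, 297, 283, 330, 385, 380, 394, 379, 384]
126 [386, 381, 381, 392, 374, 344, 322, 304, 288, 337, 380, 386, 380, 389, 385]
127 [380, 383, 392, 385, 375, 341, 325, 301, 282, 336, 375, 394, 378, 389, 377]
128 [384, 380, 382, 381, 380, 340, 319, 304, 286, 336, 380, 381, 388, 374, 385]
129 [38
[... 261 characters left out ...]
, 304, 309, 305, 311, 360, 385, 390, 376, 385, 389]
133 [379, 385, 386, 372, 344, 321, 319, 298, 290, 332, 376, 392, 381, 385, 372]
134 [388, 389, 386, 373, 335, 318, 310, 300, 291, 336, 369, 381, 387, 384, 383]
135 [385, 385, 380, 373, 348, 320, 302, 304, 320, 359, 372, 383, 386, 384, 385]
136 [386, 388, 386, 386, 371, 333, 306, 305, 336, 376, 383, 390, 384, 383, 383]
137 [381, 386, 381, 383, 383, 357, 340, 348, 367, 374, 387, 387, 383, 385, 379]
138 [385, 383, 386, 383, 382, 379, 376, 378, 383, 379, 380, 382, 387, 381, 379]
139 [383, 386, 379, 380, 389, 386, 392, 385, 380, 386, 383, 383, 383, 386, 388]
pred tip px [125.30139545 206.759562  ] hole px [131.85507295 211.17557368]
crop 105 187
```

View pics/g7.png

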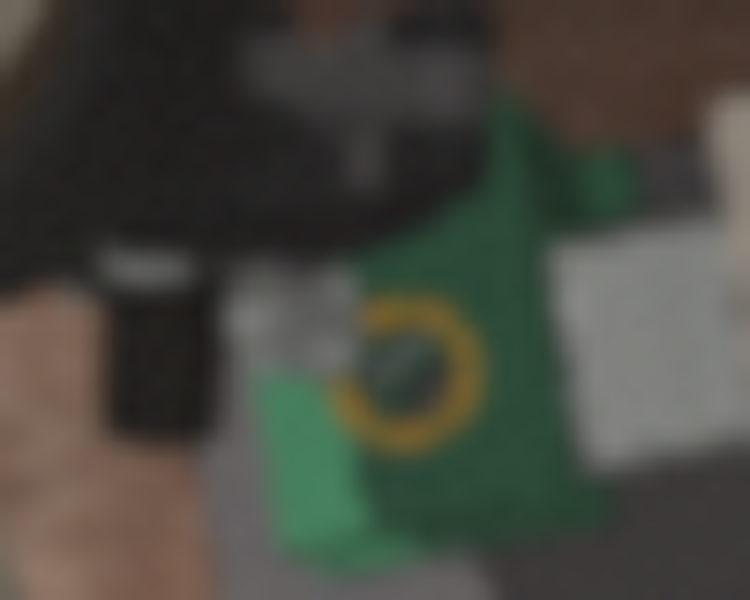

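The top view shows the ring at (132,211) and the tip at about (126.3,207.7), so the tip sits roughly 2 mm toward -x and 3 mm toward -y of where it should. The side view shows a lean of about 3.5°. I'll straighten the pin and correct for both.

servo_tool([
  [[0,0,0],[0,0.0028,0.03],5],
  [[0,0,0],[0,0,0.026],5],
  [[0,-3.5,0],[0,0,0],5],
  [[0,0,0],[0,0,0],5],
  [[0,0,0],[0,0,0],5],
])

```text
time: 17.4
ee_pos: [0.5282, 0.198, 0.1467]
tcp_rot: [180.0, 3.4, -179.8]
wrist_force: [-0.4, 0.5, -1.4]
opening: 0.0192
grasp_force: 43.5
```

```bash
cat >> h.py <<'E'
def sidecheck():
    o=get_obs(); P=o["ee_pos"]; R=Ro.from_euler("xyz",o["tcp_rot"],degrees=True).as_matrix(); print(P.round(4),o["tcp_rot"].round(2),o["wrist_force"].round(1))
    im,d=camera("side"); g=im.astype(float).sum(-1); c=calibration("side")
    def pf(X): p=np.array(c["camera_matrix"])@(c["R"]@X+c["t"]); return p[:2]/p[2]
    a=pf(P+[0,0,.0136]); b=pf(P-[0,0,.0644])
    for v in range(int(a[1])-3,int(b[1])+2):
        u0=int(b[0])-12; row=g[v,u0:u0+25]; bg=np.median(np.r_[row[:2],row[-2:]]); k=np.clip((bg-row)/60,0,1); k[k<.12]=0
        q=np.nonzero(k)[0]
        if len(q): 
            l,r=q[0],q[-1]; L=l+.5-min(1,k[l]*1.5); Rr=r-.5+k[r]; pc=a[0]+(b[0]-a[0])*(v-a[1])/(b[1]-a[1])
            print(v,"c %.2f w %.1f off %.1f mm"%(u0+(L+Rr)/2,Rr-L,(u0+(L+Rr)/2-pc)*3.2))
E
python3 -c "
from h import *
sidecheck()"
```

```text
[0.5282 0.198  0.1467] [ 179.99    3.44 -179.81] [-0.4  0.5 -1.4]
126 c 226.94 w 17.5 off 2.6 mm
127 c 226.06 w 20.0 off -0.4 mm
128 c 226.00 w 21.0 off -0.7 mm
129 c 225.89 w 21.2 off -1.2 mm
130 c 225.84 w 21.1 off -1.5 mm
131 c 225.69 w 20.4 off -2.1 mm
132 c 225.42 w 18.6 off -3.1 mm
133 c 225.12 w 11.8 off -4.2 mm
134 c 226.24 w 9.5 off -0.7 mm
135 c 226.31 w 9.6 off -0.6 mm
136 c 226.31 w 9.1 off -0.8 mm
137 c 229.44 w 14.4 off 9.1 mm
138 c 226.78 w 5.1 off 0.5 mm
139 c 230.43 w 12.4 off 12.0 mm
140 c 229.90 w 11.5 off 10.2 mm
141 c 227.97 w 15.3 off 3.9 mm
142 c 231.56 w 14.1 off 15.3 mm
143 c 223.16 w 11.7 off -11.7 mm
144 c 226.57 w 4.8 off -1.0 mm
145 c 224.47 w 10.4 off -7.8 mm
146 c 226.62 w 4.9 off -1.1 mm
147 c 231.61 w 14.2 off 14.8 mm
148 c 232.05 w 14.0 off 16.0 mm
149 c 232.11 w 14.2 off 16.1 mm
150 c 231.74 w 14.5 off 14.8 mm
151 c 228.02 w 17.5 off 2.8 mm
152 c 225.39 w 21.1 off -5.8 mm
```

```bash
python3 - <<'E'
from h import *
o=get_obs(); P=o["ee_pos"]
def pf(X):
    c=calibration("top"); p=np.array(c["camera_matrix"])@(np.array(c["R"])@np.array(X)+np.array(c["t"])); return p[:2]/p[2]
im,d=camera("top"); h=cv2.cvtColor(im,cv2.COLOR_RGB2HSV).astype(int)
print("tip pred",pf(P-[0,0,.064]).round(2),"up",pf(P-[0,0,.02]).round(2),"hole",pf((.5285,.1965,.071)).round(2))
for v in range(198,221):
    s=""
    for u in range(112,146):
        H,S,V=h[v,u]
        s+= "#" if V<60 else ("Y" if 14<H<34 and S>100 else "g" if 50<H<95 and S>60 else "o" if S<45 and V>85 else ".")
    print(v,s)
E
```

```text
tip pred [129.6  210.51] up [124.99 207.27] hole [131.44 211.39]
198 ....##############..#...##..###ggg
199 ....###########..............##ggg
200 o...############.............###gg
201 ..oo#############............###gg
202 .o..################....#...##....
203 .o..##################.#######.ooo
204 ...##################..#######oooo
205 ...##################..######.oooo
206 ..###########################.oooo
207 #############################.oooo
208 ##########################ggg.oooo
209 ################.....##YYgggggoooo
210 ##############....oo...YY.ggggoooo
211 #############.ooooooo..YY.gggg.ooo
212 #############oooooooo..YY.gggg.ooo
213 #############.ooooooo..YY.ggggoooo
214 ##....#######......o..YY.ggggg.ooo
215 ......#######gg.YYYYYYYY.ggggggooo
216 ......#######ggg..YYYY.ggggggggooo
217 ......#######ggggg...gggggggggg.oo
218 ......#######gggggggggggggggggg...
219 .......#####ggggggggggggggggggggg.
220 ........###.gggggggggggggggggggggg
```

servo_tool([
  [[0,0,0],[-0.0022,-0.0003,0],5],
  [[0,0,0],[0.0005,0,0.008],5],
  [[0,0,0],[0.0001,0,0.002],5],
  [[0,0,0],[0.0001,0,0.002],5],
  [[0,0,0],[0.0001,0,0.002],5],
  [[0,0,0],[0,0,0],5],
])

```text
time: 18.1
ee_pos: [0.5307, 0.1976, 0.1326]
tcp_rot: [-180.0, 3.5, -179.8]
wrist_force: [0.5, -0.2, -2.7]
opening: 0.0193
grasp_force: 43.5
```

The tip is in the hole, with no contact force at z = 0.1326. I'll lower it until the balls rest on the rim.

servo_tool([
  [[0,0,0],[0.0001,0,0.002],5],
  [[0,0,0],[0.0001,0,0.002],5],
  [[0,0,0],[0.0001,0,0.002],5],
  [[0,0,0],[0,0,0],5],
])

```text
time: 18.5
ee_pos: [0.5308, 0.1979, 0.1267]
tcp_rot: [180.0, 3.5, -179.8]
wrist_force: [0.4, 2.1, -3.0]
opening: 0.0192
grasp_force: 42.6
```

servo_tool([
  [[0,0,0],[0.0001,0,0.0015],5],
  [[0,0,0],[0.0001,0,0.0015],5],
  [[0,0,0],[0,0,0],5],
])

```text
time: 18.8
ee_pos: [0.5308, 0.1978, 0.1237]
tcp_rot: [180.0, 3.5, -179.8]
wrist_force: [-0.5, 1.8, -0.6]
opening: 0.0189
grasp_force: 42.5
```

```bash
python3 -c "
from h import *
sidecheck()"|head -30
```

```text
[0.5308 0.1978 0.1237] [ 179.99    3.49 -179.82] [-0.5  1.8 -0.6]
133 c 227.41 w 20.5 off 0.6 mm
134 c 227.00 w 21.0 off -0.8 mm
135 c 227.00 w 21.0 off -1.0 mm
136 c 226.98 w 21.0 off -1.1 mm
137 c 226.57 w 20.1 off -2.6 mm
138 c 226.37 w 18.8 off -3.4 mm
139 c 224.99 w 15.5 off -7.9 mm
140 c 225.81 w 13.0 off -5.4 mm
141 c 229.43 w 14.4 off 6.1 mm
142 c 227.21 w 10.0 off -1.2 mm
143 c 227.06 w 9.6 off -1.8 mm
144 c 229.47 w 12.4 off 5.8 mm
145 c 227.94 w 5.4 off 0.8 mm
146 c 227.91 w 4.6 off 0.6 mm
147 c 231.17 w 11.0 off 10.9 mm
148 c 233.51 w 13.2 off 18.2 mm
149 c 233.42 w 13.5 off 17.8 mm
150 c 232.76 w 13.9 off 15.6 mm
151 c 230.99 w 11.6 off 9.8 mm
152 c 225.98 w 19.7 off -6.4 mm
153 c 223.59 w 14.7 off -14.2 mm
154 c 228.87 w 21.6 off 2.6 mm
155 c 229.20 w 21.4 off 3.6 mm
156 c 229.36 w 20.9 off 3.9 mm
157 c 227.51 w 18.6 off -2.1 mm
158 c 224.59 w 18.2 off -11.6 mm
```

servo_tool([
  [[0,0,0],[0,0,0.001],5],
  [[0,0,0],[0,0,0],5],
  [[0,0,0],[0,0,0],35],
  [[0,0,0],[0,0,0],60],
  [[0,0,0],[0,0,0],60],
  [[0,0,0],[0,0,0],60],
])

```text
time: 19.45
ee_pos: [0.5311, 0.1975, 0.123]
tcp_rot: [-180.0, 3.5, -179.8]
wrist_force: [-0.5, 0.2, -0.7]
opening: 0.0512
grasp_force: 0.0
```

servo_tool([
  [[0,0,0],[0,0,-0.02],60],
  [[0,0,0],[0,0,-0.03],60],
  [[0,0,0],[0,0,-0.03],60],
  [[0,3.5,0],[0,0,0],60],
  [[0,0,0],[0,0,0],60],
])

```text
time: 19.95
ee_pos: [0.5269, 0.1977, 0.203]
tcp_rot: [180.0, -0.0, -179.8]
wrist_force: [-0.4, -0.4, -1.1]
opening: 0.051
grasp_force: 0.0
```

```bash
python3 - <<'E'
from h import *
o=get_obs();print(o["ee_pos"],o["tcp_rot"],o["wrist_force"],o["opening"])
for cam in ("wrist","top","side"):
    im,d=camera(cam)
    for n in ["button_top","lock_pin"]:
        for r in mark_of(n,cam)[:3]:
            X=w(cam,r["xyz"]); 
            if abs(X[1]-.196)<.05: print(cam,n,round(r["score"],2),X.round(4),px(cam,X))
    hsv=cv2.cvtColor(im,cv2.COLOR_RGB2HSV).astype(int); m=((hsv[...,0]<10)|(hsv[...,0]>170))&(hsv[...,1]>150)&(hsv[...,2]>80)
    p=px(cam,(.529,.196,.155)).astype(int); q=np.zeros_like(m); q[p[1]-40:p[1]+40,p[0]-40:p[0]+40]=m[p[1]-40:p[1]+40,p[0]-40:p[0]+40]
    n,l,st,c=cv2.connectedComponentsWithStats(q.astype(np.uint8))
    if n>1: k=1+st[1:,4].argmax(); print(cam,"red",st[k],c[k].round(1),ray(cam,*c[k],.155).round(4))
E
```

```text
[0.52694181 0.19770113 0.20302238] [ 1.79997028e+02 -1.37824469e-02 -1.79844091e+02] [-0.41415092 -0.43106307 -1.05669761] 0.0509645718383965
wrist button_top 0.62 [0.5317 0.1968 0.1542] [257. 220.]
wrist lock_pin 0.96 [0.5288 0.1929 0.1085] [252. 192.]
wrist red [241 199  23  26 458] [252.4 211.2] [0.5253 0.1941 0.155 ]
top button_top 0.38 [0.5305 0.1986 0.1547] [122. 204.]
top lock_pin 0.5 [0.5282 0.1985 0.111 ] [127. 209.]
top red [121 205   5   4  15] [123.1 206.3] [0.5258 0.1953 0.155 ]
side lock_pin 0.52 [0.5328 0.195  0.1113] [228. 144.]
```

The pin stands on its balls. I'll close the fingers and press the button from above.

servo_tool([
  [[0,0,0],[-0.0006,-0.0022,0],0],
  [[0,0,0],[0,0,0],0],
  [[0,0,0],[0,0,0],0],
  [[0,0,0],[0,0,0.02],0],
  [[0,0,0],[0,0,0.02],0],
  [[0,0,0],[0,0,0.005],0],
  [[0,0,0],[0,0,0.003],0],
  [[0,0,0],[0,0,0.003],0],
  [[0,0,0],[0,0,0],0],
])

```text
time: 21.3
ee_pos: [0.5273, 0.1957, 0.1532]
tcp_rot: [180.0, 0.1, -179.8]
wrist_force: [-0.7, -1.3, 4.4]
opening: -0.0003
grasp_force: 2.1
```

servo_tool([
  [[0,0,0],[0,0,0.003],0],
  [[0,0,0],[0,0,0.003],0],
  [[0,0,0],[0,0,0.003],0],
  [[0,0,0],[0,0,0.003],0],
])

```text
time: 21.7
ee_pos: [0.527, 0.1956, 0.1404]
tcp_rot: [180.0, 0.1, -179.8]
wrist_force: [-0.3, 0.3, 2.1]
opening: -0.0001
grasp_force: 1.1
```

servo_tool([
  [[0,0,0],[0,0,0.004],0],
  [[0,0,0],[0,0,0.004],0],
  [[0,0,0],[0,0,0.004],0],
  [[0,0,0],[0,0,0.004],0],
])

```text
time: 22.1
ee_pos: [0.5267, 0.1955, 0.1234]
tcp_rot: [180.0, 0.0, -179.8]
wrist_force: [0.6, 0.4, 0.2]
opening: 0.0002
grasp_force: 0.0
```

servo_tool([
  [[0,0,0],[0,0,0.004],0],
  [[0,0,0],[0,0,0.003],0],
  [[0,0,0],[0,0,0.003],0],
  [[0,0,0],[0,0,0],0],
])

```text
time: 22.5
ee_pos: [0.5265, 0.1955, 0.1133]
tcp_rot: [180.0, -0.0, -179.8]
wrist_force: [-0.1, 0.8, 1.4]
opening: 0.0006
grasp_force: 0.5
```

```bash
python3 - <<'E'
from h import *
im,d=camera("side")
for n in ["button_top","lock_pin"]:
    for r in mark_of(n,"side")[:3]: X=w("side",r["xyz"]);print(n,round(r["score"],2),X.round(4))
g=im.astype(int).sum(-1); print(px("side",(.528,.195,.112)),px("side",(.528,.195,.078)))
for v in range(132,160): print(v,g[v,212:246].tolist())
E
```

```text
button_top 0.5 [ 0.6956 -0.0222  0.0998]
lock_pin 0.67 [ 0.6919 -0.0196  0.0554]
lock_pin 0.46 [0.5334 0.1968 0.0739]
[227. 144.] [227. 153.]
132 [385, 387, 385, 393, 378, 391, 379, 383, 384, 370, 338, 248, 167, 137, 136, 126, 134, 189, 277, 349, 377, 383, 381, 387, 384, 384, 389, 385, 384, 385, 383, 384, 383, 387]
133 [385, 377, 387, 386, 382, 385, 375, 386, 387, 387, 372, 308, 219, 167, 151, 126, 149, 220, 328, 381, 387, 375, 379, 391, 388, 389, 382, 383, 387, 387, 389, 380, 381, 388]
134 [388, 388, 381, 384, 386, 383, 384, 381, 383, 385, 375, 321, 234, 181, 155, 149, 168, 232, 334, 380, 387, 381, 383, 388, 379, 379, 376, 389, 379, 380, 387, 382, 385, 380]
135 [381, 378, 385, 382, 380, 385, 391, 383, 385, 392, 372, 318, 242, 173, 157, 152, 162, 254, 345, 380, 388, 389, 385, 391, 378, 385, 380, 379, 382, 383, 384, 378, 384, 387]
136 [378, 384, 389, 387, 382, 378, 384, 382, 388, 382, 368, 311, 237, 177, 142, 138, 167, 265, 350, 372, 385, 376, 385, 384, 381, 384, 387, 383, 385, 387, 391, 385, 388, 385]
137 [383, 385, 385, 394, 386, 389, 382, 385, 385, 387, 372, 305, 242, 179, 139, 146
[... 3241 characters left out ...]

156 [374, 378, 374, 379, 375, 376, 367, 325, 239, 171, 153, 153, 157, 160, 202, 229, 245, 257, 274, 312, 322, 301, 292, 292, 299, 299, 308, 319, 334, 339, 339, 334, 340, 339]
157 [321, 322, 311, 305, 308, 309, 311, 294, 243, 195, 156, 154, 163, 172, 173, 211, 245, 248, 271, 315, 312, 295, 281, 293, 295, 298, 302, 319, 332, 343, 351, 333, 336, 328]
158 [265, 264, 255, 267, 259, 259, 261, 261, 244, 215, 173, 170, 169, 164, 169, 215, 238, 252, 269, 320, 324, 304, 289, 297, 294, 304, 309, 323, 336, 332, 330, 330, 322, 328]
159 [263, 261, 258, 257, 254, 258, 259, 253, 240, 224, 195, 183, 179, 181, 190, 220, 245, 255, 267, 320, 325, 306, 288, 293, 298, 312, 326, 334, 331, 328, 321, 325, 323, 331]
```

The pin has slid down. I'll press on to full button travel and watch the force.

servo_tool([
  [[0,0,0],[0,0,0.003],0],
  [[0,0,0],[0,0,0.003],0],
  [[0,0,0],[0,0,0],0],
])

```text
time: 22.95
ee_pos: [0.5268, 0.1957, 0.1077]
tcp_rot: [180.0, 0.0, -179.8]
wrist_force: [-0.1, 1.5, 5.2]
opening: 0.0002
grasp_force: 2.4
```

servo_tool([
  [[0,0,0],[0,0,0.002],0],
  [[0,0,0],[0,0,0.002],0],
  [[0,0,0],[0,0,0.001],0],
  [[0,0,0],[0,0,0],0],
])

```text
time: 23.35
ee_pos: [0.5271, 0.1958, 0.1049]
tcp_rot: [179.9, 0.1, -179.8]
wrist_force: [-5.2, 0.2, 15.6]
opening: -0.0003
grasp_force: 8.0
```

The hard stop at z = 0.105 is exactly the fully pressed button on a seated pin. I'll withdraw and check.

servo_tool([
  [[0,0,0],[0,0,-0.005],0],
  [[0,0,0],[0,0,-0.01],0],
  [[0,0,0],[0,0,-0.03],0],
  [[0,0,0],[0,0,-0.04],0],
  [[0,0,0],[0.02,0,-0.04],0],
  [[0,0,0],[0.02,0,0],0],
  [[0,0,0],[0,0,0],0],
])

```text
time: 24.05
ee_pos: [0.4858, 0.1954, 0.2297]
tcp_rot: [180.0, 0.1, -179.8]
wrist_force: [0.4, 0.4, -1.3]
opening: 0.0001
grasp_force: 0.0
```

```bash
python3 - <<'E'
from h import *
o=get_obs();print(o["ee_pos"],o["wrist_force"])
for cam in ("wrist","top","side"):
    im,d=camera(cam); C=cloud(cam,d)
    for n in ["button_top","lock_pin","block_center"]:
        for r in mark_of(n,cam)[:3]:
            X=w(cam,r["xyz"])
            if abs(X[1]-.196)<.03 or n[0]=="b" and abs(X[1]-.11)<.03: print(cam,n,round(r["score"],2),X.round(4))
    hsv=cv2.cvtColor(im,cv2.COLOR_RGB2HSV).astype(int); red=((hsv[...,0]<10)|(hsv[...,0]>170))&(hsv[...,1]>150)&(hsv[...,2]>80)
    m=red&(np.hypot(C[...,0]-.528,C[...,1]-.196)<.02)&(d>0)
    if m.sum(): print(cam,"button",m.sum(),np.median(C[m],0).round(4),np.percentile(C[m][:,2],90).round(4))
    blk=(hsv[...,2]<75)&(np.hypot(C[...,0]-.528,C[...,1]-.196)<.04)&(C[...,2]>.08)&(C[...,2]<.13)&(d>0)
    if blk.sum()>5: print(cam,"bar z",blk.sum(),np.percentile(C[blk][:,2],[25,50,75]).round(4))
    g=(hsv[...,0]>50)&(hsv[...,0]<95)&(hsv[...,1]>60)&(np.hypot(C[...,0]-.53,C[...,1]-.196)<.03)&(d>0)
    if g.sum()>5: print(cam,"clevis top z",g.sum(),np.percentile(C[g][:,2],80).round(4))
E
```

```text
[0.48577772 0.19535994 0.2296655 ] [ 0.39092838  0.35248781 -1.34343514]
wrist button_top 0.69 [0.5322 0.1952 0.1103]
wrist lock_pin 0.73 [0.5283 0.1932 0.0646]
wrist block_center 0.61 [0.5423 0.1101 0.0869]
wrist button 158 [0.5259 0.1942 0.1096] 0.1104
wrist bar z 468 [0.0974 0.0983 0.0989]
wrist clevis top z 1198 0.0692
top lock_pin 0.43 [0.5278 0.1963 0.0723]
top bar z 88 [0.098  0.0993 0.1012]
top clevis top z 156 0.0722
side lock_pin 0.4 [0.5323 0.1954 0.0669]
side block_center 0.72 [0.5456 0.1114 0.092 ]
side bar z 56 [0.0953 0.0983 0.1014]
```

```bash
python3 -c "
from workcell import *
print(job_done())"
```

```text
the job is handed in; nothing more can be done
None
```

I swung the arm home to its stop, seated the ball-lock pin flush in the clevis with its button back up (judged from the cameras' height readings, no pull test), left the hammer, the red pliers and the pink look-alike pin untouched, and handed the job in at about 24 s.

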